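# Put the cooled hot-air nozzle back in its hole in the graded rack

## Robot

A 7-joint arm with a two-finger parallel gripper is mounted at the origin on the work surface. World frame = base frame: x ahead of the robot, y to its left, z up, the work surface at z = 0. Lengths are in m, angles in rad, forces in N, time in s.
With the tool pointing down it reaches from about 0.4 to 0.875 m from the base axis. Payload 4.4 kg.
Tool frame: the origin (TCP) lies between the finger pads; the fingertips stand 22 mm ahead of it and the grasp point (between the pads) lies 3 mm ahead of it (bot.nose_length is the distance from the TCP to the fingertips, in m); z points along the fingers, y is the line along which they close (so a half turn about z gives the same grasp; the last joint's range is limited). The gripper opens to 85 mm and grips with 20 to 120 N. Pads are 22 mm wide; open, the fingers measure 114 mm over their backs; the gripper's body (76 mm by 85 mm) begins 54 mm behind the grasp point. The pads swing forward as they close: fully open they stand 13 mm farther back than shut.
Start: joints at [-1.292, 0.628, 0.038, 1.517, -0.027, 0.996, -0.02], TCP at [0.22, 0.612, 0.253] pointing down, gripper open.
Joint ranges: [-3.06, 3.06], [-0.37, 2.12], [-1.25, 1.32], [0.18, 2.47], [-1.1, 4.24], [0.23, 1.98], [-2.94, 2.94]. Speed limits (rad/s): [2.57, 2.57, 3.14, 3.14, 3.14, 3.14, 3.14].

## Interface

Orientations are given as a unit quaternion [x, y, z, w].
In Python, from cell import bot gives the robot as it stands.
- The arm moves only by the tool jog_arm, never from a script. Its argument "deltas" is a list of rows, each an object with "angular": the turn, a rotation vector about the world's x, y, z as a fraction of full scale, a list of three; "travel": the shift along the world's x, y, z as a fraction of full scale, a list of three; "claw": the closure, from -1 (fully open) to 1 (shut), so that 0 is half open. In form: [{"angular": [ax, ay, az], "travel": [x, y, z], "claw": claw}, ...]. A call has 1 to 5 rows; each row shifts and turns the commanded pose from where the row before left it; what a row does not reach is not made up. Full scale, the value 1, is 20 mm for a shift and 0.15 rad for a turn. A row lasts 1/10 s, in which the tool goes at most 50 mm and 8.59 degrees, less where a joint would pass 70% of its speed; a pose out of reach is approached as far as the arm can. A call with a number of a shift or a turn outside -1 to 1 is refused whole. A call with a gripper value outside its range is refused whole. The fingers move at their own pace and stop on an object; the grip force is fixed at half the most. Time passes only in rows, so rows that do not move let the fingers close. It gives the time, the measured TCP pose, the force, the opening and the grip force at its end, in the units of the state.
- bot.read_state(): the state, without advancing time (a new reading comes with each control period).
- bot.read_camera(name): name is "scene" or "top" or "wrist"; returns the picture (420x560x3 uint8, red, green, blue); there is no depth.
- bot.camera_info(name): a dict with "vfov" (degrees; the focal length in pixels is half the picture's height over the tangent of half this angle, whatever the lens; pixels are square), "cx", "cy" (the principal point, pixels), "rvec" (rotation vector, rad) and "tvec" (3), from world to camera coordinates, as OpenCV has them. Camera axes: x right, y down, z forward; pixel columns grow to the right and rows downward; lengths in m; the calibration is good to about 2 mm. A picture is of the moment at which its call begins: read the wrist's pose just before it. camera_info takes no time and is no camera call; for the wrist camera it gives the pose at the moment of the call.
- bot.close_job(): hands the job in; it is judged then, once.
Trained networks look in the newest picture that a camera, given by its name, has taken for a name from the list of things; names that differ only in an ending like _2 or _b are one class to them, and where a whole thing is asked for, a point or a joint stands for the part that bears it (a point fixed in the world has none). Each returns a list of dicts, best first, with "score" (0 to 1); they miss things now and then, are a little off and sometimes report something else, mostly with a low value. They report only what shows in the picture. A call takes as long as a camera call. They do not tell look-alikes from the thing itself.
- bot.find_in(target, camera): "centre" ([row, column] in pixels, amid what is visible of it).
- bot.regions_of(target, camera): "mask" (420x560 bool, what is visible of it) and "centre" ([row, column] in pixels, amid what is visible of it).
- bot.pinpoint(target, camera): "centre" ([row, column] in pixels: a listed point, or the origin of a listed thing).
The state is a dict: "time_s": time; "joint_positions": joint angles; "dq": joint speeds; "joint_efforts": joint torques, N m; "tcp_pos": TCP position; "eef_rot": TCP orientation; "ft_force": force on the tool from outside, world axes, zero at the start; "wrist_torque": the same for the moment, N m; "grip_width": finger opening in m; "gripper_force": force on a finger pad.
Only numpy, scipy, OpenCV 4.12 (cv2) and the standard library are available. Lean on these libraries where they do the work, as an engineer would, in place of code of your own. Each camera call takes 0.05 s, during which the arm holds its last target. There are 200 camera calls.

## Task

The hot-air nozzle standing on the dark pad has cooled: put it back, upright, in the hole of the orange rack that matches its outlet tube (the smallest one it enters), all the way in so that its collar rests on the plate, and let go. The rack's plate has slid endwise in its frame, nobody knows how far, so feel for the hole with a light touch, around 5 to 10 newtons, and never force it (20 newtons is too much). Leave the two nozzles on the white tile where they are, still cooling, and do not push or knock anything else on the bench.

Things in the scene. Friction and masses are not known exactly. Their poses are not given: they have to be found in the camera images.
- nozzle14_mid (a point): steel hot-air nozzle, upright, on the pad or the tile. Below, an outlet tube 14 mm in diameter, 26 mm long, 0.8 mm chamfer at its foot; above, a round collar 30 mm in diameter, 38 mm tall, alike on all three nozzles, with a flat shoulder; 64 mm tall, 60 to 130 g. This point is on its axis half-way up (32 mm above its foot, 6 mm above the collar's underside); z is its axis, up
- nozzle17_mid (a point): steel hot-air nozzle, upright, on the pad or the tile. Below, an outlet tube 17 mm in diameter, 26 mm long, 0.8 mm chamfer at its foot; above, a round collar 30 mm in diameter, 38 mm tall, alike on all three nozzles, with a flat shoulder; 64 mm tall, 60 to 130 g. This point is on its axis half-way up (32 mm above its foot, 6 mm above the collar's underside); z is its axis, up
- nozzle20_mid (a point): steel hot-air nozzle, upright, on the pad or the tile. Below, an outlet tube 20 mm in diameter, 26 mm long, 0.8 mm chamfer at its foot; above, a round collar 30 mm in diameter, 38 mm tall, alike on all three nozzles, with a flat shoulder; 64 mm tall, 60 to 130 g. This point is on its axis half-way up (32 mm above its foot, 6 mm above the collar's underside); z is its axis, up
- nozzle14: the nozzle with the 14 mm outlet tube; origin at the centre of its foot, z its axis, up
- nozzle17: the nozzle with the 17 mm outlet tube; origin at the centre of its foot, z its axis, up
- nozzle20: the nozzle with the 20 mm outlet tube; origin at the centre of its foot, z its axis, up
- pad: dark grey silicone pad, 90 x 90 x 4 mm, fixed; origin at the centre of its underside, its top 4 mm higher. The nozzle to put away stands within 15 mm of its middle
- tile: white ceramic cooling tile, 90 (x) x 180 (y) x 4 mm, fixed; origin at the centre of its underside. The two hot nozzles stand on it, 50 mm or so either side of its middle along its y axis
- rack: nozzle rack: grey foot 80 (x) x 250 mm (y, from -113 to +137) x 8 mm, fixed, an upright stop 50 mm wide, 6 mm thick and 48 mm high at each end (y = -106 and +130). Origin on its underside, below the middle hole as it is when the plate is home; z up, y along the row. It carries the orange graded plate; below that is free room for the tubes. A seated nozzle's mid point is 51 mm above this origin
- rack_row (a point): point of the foot 45 mm above rack's origin, level with the plate's top; same axes. Orange plate 44 x 206 x 12 mm; five round through holes at x = 0, sizes growing to +y: when home against the -y stop they lie at y = -76, -38, 0, 38, 76 mm, for tubes of 11, 14, 17, 20, 23 mm (each 1.2 mm wider than its tube, 0.5 mm chamfer at the mouth)
- rack_end (a point): top of the -y stop (smallest hole's end), on the foot. The plate is NOT home: it and all its holes have slid 4 to 22 mm towards +y, by an amount not measured here (see the gap at this stop); in x they are true. Some 12 N endwise moves it, up to 24 mm from home. It rides on rubber that gives 1 mm for each 2.5 N pushed down, 10 mm at most
- spool: solder spool standing or lying on the bench; leave alone; origin at the centre of its underside
- flux_jar: flux jar standing or lying on the bench; leave alone; origin at the centre of its underside
- driver: screwdriver standing or lying on the bench; leave alone; origin at about its middle, handle towards its -x
- brush: brush standing or lying on the bench; leave alone; origin at about its middle, handle towards its -x
- tip_cleaner: brass tip cleaner standing or lying on the bench; leave alone; origin at the centre of its underside
- parts_tray: parts tray standing or lying on the bench; leave alone; origin at the centre of its underside
Not all that is in view belongs to the job. What is shaped like the pad but blue, green or purple is not meant.

How it is judged:
By the outcome, as a careful person would: the job done as asked, in the order asked, and still so for the second after the job is handed in, with the robot touching nothing.
It also fails if it takes over 43 s, if anything falls off the work surface, if the arm or the gripper's body presses on something with over 40 N, if the wrist force passes 120 N, or if a joint passes its speed limit or range.

## Working session

There is one attempt and no reset: what is moved stays moved. The work goes in short steps, Python scripts to look and compute and a tool call to move; the robot and the scene stay as the last step left them, time stands still between calls to the robot, and variables do not carry over. Pictures are saved under pics/ and viewed, at most 10 in all, crops included, and the job is handed in when it is done.

Besides the shell and the picture viewer there is one more tool, called after "Request:" by a JSON object that holds its "op" and its "data". jog_arm: Moves the arm, as the interface text tells. Shift numbers are shares of 20 mm and turn numbers shares of 0.15 rad, none past 1 either way. Its arguments: {"type":"object","properties":{"deltas":{"type":"array","items":{"type":"object","properties":{"angular":{"type":"array","items":{"type":"number"}},"travel":{"type":"array","items":{"type":"number"}},"claw":{"type":"number"}}}}},"required":["deltas"]}

```bash
ls; mkdir -p pics; cat > h.py <<'E'
import numpy as np, cv2
from cell import bot
def cam(n):
    i=bot.camera_info(n); f=210/np.tan(np.radians(i['vfov'])/2)
    K=np.array([[f,0,i['cx']],[0,f,i['cy']],[0,0,1]]); R=cv2.Rodrigues(np.array(i['rvec'],float))[0]
    return K,R,np.array(i['tvec'],float)
def ray(c,rc,z):
    K,R,t=c; d=R.T@np.linalg.solve(K,[rc[1],rc[0],1]); o=-R.T@t
    return o+d*(z-o[2])/d[2]
def proj(c,p):
    K,R,t=c; q=K@(R@np.array(p)+t); return q[1]/q[2],q[0]/q[2]
def tri(cs,rcs):
    A=[];b=[]
    for (K,R,t),rc in zip(cs,rcs):
        d=R.T@np.linalg.solve(K,[rc[1],rc[0],1]); d/=np.linalg.norm(d); o=-R.T@t
        P=np.eye(3)-np.outer(d,d); A.append(P); b.append(P@o)
    return np.linalg.lstsq(np.vstack(A),np.hstack(b),rcond=None)[0]
def snap(n,fn):
    im=bot.read_camera(n); cv2.imwrite(fn,im[:,:,::-1]); return im
E
python3 - <<'E'
from h import *
s=bot.read_state(); print(s['tcp_pos'],s['eef_rot'],s['grip_width'],s['ft_force'],s['time_s'])
a=snap('scene','pics/s0.png'); b=snap('top','pics/t0.png')
for n in ('scene','top'):
    c=cam(n); print(n,c[0][0,0],-c[1].T@c[2])
    for k in ['nozzle14_mid','nozzle17_mid','nozzle20_mid','pad','tile','rack','rack_row','rack_end']:
        print(k,[(np.round(d['centre']).tolist(),round(d['score'],2)) for d in bot.pinpoint(k,n)[:4]])
E
```

```text
pics
[0.21947765 0.61120841 0.2523922 ] [ 1.71535888e-01  9.85177425e-01 -9.27780129e-04 -1.37186607e-04] 0.08555081146593084 [0.50264041 0.24378173 0.33203024] 0.0
scene 410.2456678291719 [1.17736663 0.24256075 0.74116221]
nozzle14_mid [([218.0, 153.0], 0.72)]
nozzle17_mid [([230.0, 187.0], 0.55), ([329.0, 386.0], 0.5)]
nozzle20_mid [([182.0, 237.0], 0.75)]
pad [([238.0, 252.0], 0.95), ([187.0, 241.0], 0.84), ([176.0, 304.0], 0.58), ([175.0, 191.0], 0.55)]
tile [([236.0, 172.0], 0.58), ([224.0, 157.0], 0.55)]
rack [([253.0, 361.0], 0.88), ([229.0, 185.0], 0.18)]
rack_row [([236.0, 359.0], 0.71)]
rack_end [([224.0, 317.0], 0.96)]
top 474.8996136863079 [2.61138317e-01 3.67076941e-04 1.50683691e+00]
nozzle14_mid [([155.0, 197.0], 0.3), ([177.0, 148.0], 0.27)]
nozzle17_mid [([162.0, 345.0], 0.63)]
nozzle20_mid [([230.0, 334.0], 0.43)]
pad [([227.0, 333.0], 0.86), ([281.0, 340.0], 0.79), ([265.0, 288.0], 0.76), ([235.0, 380.0], 0.73)]
tile []
rack [([200.0, 225.0], 0.68), ([168.0, 356.0], 0.48)]
rack_row [([196.0, 223.0], 0.95), ([201.0, 254.0], 0.55)]
rack_end [([202.0, 256.0], 0.72)]
```

View pics/s0.png

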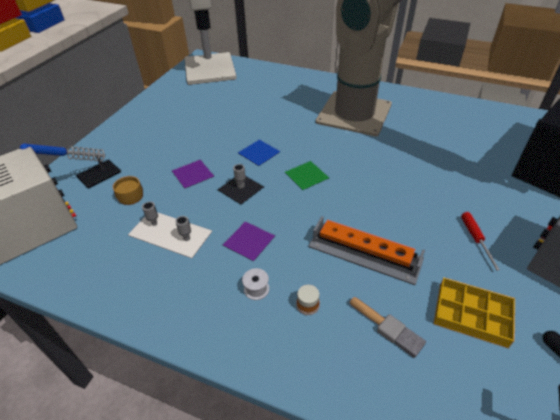

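View pics/t0.png

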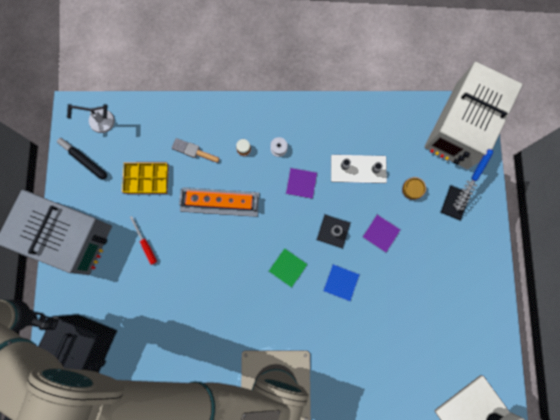

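The scene view shows the dark pad with a nozzle at about (182,239), a white tile with two nozzles at (213,150) and (228,184), and the orange rack at (243,367). In the top view the pad is at (231,334), the tile at (168,359) and the rack at (202,220).

Things that could be taken for the nozzle (scene pixels): pad nozzle (182,239), tile nozzles (213,150) and (228,184), spool (283,256), flux jar (299,308). I choose the one on the dark grey pad. Pads of the wrong colour are blue (152,259), green (175,307), and purple (173,193) and (240,249).

```bash
python3 - <<'E'
from h import *
S=cv2.imread('pics/s0.png');T=cv2.imread('pics/t0.png')
cs,ct=cam('scene'),cam('top')
print('noz tri',tri([cs,ct],[(182,238),(230,335)]), 'pad top', ray(ct,(231,334),.004), ray(cs,(187,241),.004))
for rc in [(202,256),(196,182),(196,223)]: print('rack top',ray(ct,rc,.05))
for rc in [(224,317),(236,359),(253,361)]: print('rack scene',ray(cs,rc,.05))
print('tile noz',ray(ct,(164,346),.05),ray(ct,(168,378),.05),'spool',ray(ct,(147,279),.03))
a=cv2.resize(S[150:250,125:275],(750,500),interpolation=cv2.INTER_CUBIC)
cv2.imwrite('pics/c1.png',a)
# orange plate ends in top view
hsv=cv2.cvtColor(T,cv2.COLOR_BGR2HSV); m=cv2.inRange(hsv,(5,180,140),(18,255,255)); m[:,:175]=0;m[:,265:]=0;m[:180]=0;m[220:]=0
ys,xs=np.nonzero(m); r=cv2.minAreaRect(np.c_[xs,ys].astype(np.float32)); b=cv2.boxPoints(r)
for p in b: print(p,ray(ct,(p[1],p[0]),.045)[:2])
E
```

```text
noz tri [ 0.46870905 -0.19066967  0.02274206] pad top [ 0.46779802 -0.18906834  0.004     ] [ 0.46569601 -0.18609897  0.004     ]
rack top [0.55337089 0.05839338 0.05      ]
rack top [0.57300092 0.29055692 0.05      ]
rack top [0.5727592  0.16199658 0.05      ]
rack scene [0.56098181 0.06009129 0.05      ]
rack scene [0.56158499 0.15908713 0.05      ]
rack scene [0.60705916 0.17556154 0.05      ]
tile noz [ 0.67606853 -0.22706381  0.05      ] [ 0.66272487 -0.32825774  0.05      ] spool [ 0.73935357 -0.01442109  0.03      ]
[184.91534 204.24849] [0.54760446 0.28145614]
[185.82812 190.78496] [0.59086586 0.28009078]
[251.32367 195.22533] [0.57615483 0.07344007]
[250.41089 208.68886] [0.53305021 0.07596504]
```

View pics/c1.png

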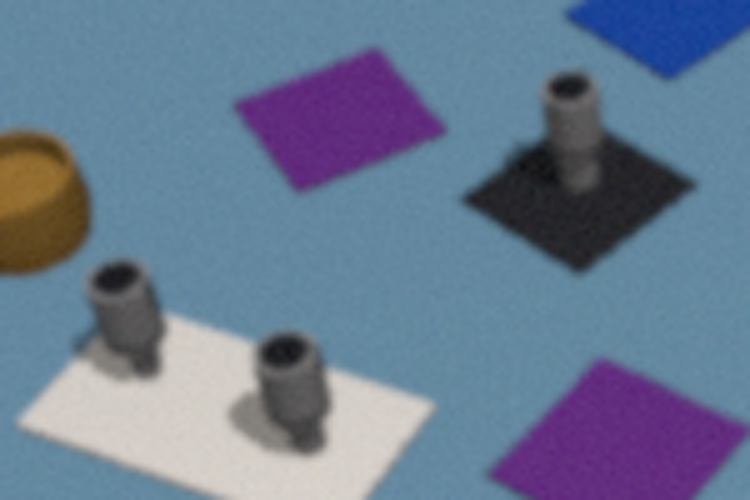

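The crop shows the pad nozzle with a thick tube: tube to collar about 38/57 px, which points to 20 mm. The tile nozzles have thinner tubes, roughly 14 mm on the left and 17 mm on the right. So I take the pad nozzle to be nozzle20, and I'll look at the rack with the wrist camera on the way.

Request:
{"op": "jog_arm", "data": {"deltas": [{"travel": [0.86, -1, 0], "angular": [0, 0, 0.1], "claw": -1}, {"travel": [0.86, -1, 0], "angular": [0, 0, 0.1], "claw": -1}, {"travel": [0.86, -1, 0], "angular": [0, 0, 0.1], "claw": -1}, {"travel": [0.86, -1, 0], "angular": [0, 0, 0.1], "claw": -1}, {"travel": [0.86, -1, 0], "angular": [0, 0, 0.1], "claw": -1}]}}

```text
time_s: 1.4
tcp_pos: [0.3063, 0.511, 0.2534]
eef_rot: [0.134, 0.991, 0.0, 0.0]
ft_force: [-0.4, 0.1, -0.0]
grip_width: 0.0854
gripper_force: 0.0
```

Request:
{"op": "jog_arm", "data": {"deltas": [{"travel": [0.86, -1, 0], "angular": [0, 0, 0.1], "claw": -1}, {"travel": [0.86, -1, 0], "angular": [0, 0, 0.1], "claw": -1}, {"travel": [0.86, -1, 0], "angular": [0, 0, 0.1], "claw": -1}, {"travel": [0.86, -1, 0], "angular": [0, 0, 0.1], "claw": -1}, {"travel": [0.86, -1, 0], "angular": [0, 0, 0.1], "claw": -1}]}}

```text
time_s: 1.9
tcp_pos: [0.3924, 0.411, 0.2535]
eef_rot: [0.097, 0.995, 0.0, 0.0]
ft_force: [0.2, 0.2, 0.8]
grip_width: 0.0858
gripper_force: 0.0
```

Request:
{"op": "jog_arm", "data": {"deltas": [{"travel": [0.86, -1, 0], "angular": [0, 0, 0.1], "claw": -1}, {"travel": [0.86, -1, 0], "angular": [0, 0, 0.1], "claw": -1}, {"travel": [0.86, -1, 0], "angular": [0, 0, 0.1], "claw": -1}, {"travel": [0.86, -1, 0], "angular": [0, 0, 0.1], "claw": -1}, {"travel": [0.86, -1, 0], "angular": [0, 0, 0.1], "claw": -1}]}}

```text
time_s: 2.4
tcp_pos: [0.4784, 0.3109, 0.2535]
eef_rot: [0.06, 0.998, 0.0, 0.0]
ft_force: [0.2, -0.1, 0.3]
grip_width: 0.0856
gripper_force: 0.0
```

Request:
{"op": "jog_arm", "data": {"deltas": [{"travel": [0.86, -1, 0], "angular": [0, 0, 0.1], "claw": -1}, {"travel": [0.86, -1, 0], "angular": [0, 0, 0.1], "claw": -1}, {"travel": [0.86, -1, 0], "angular": [0, 0, 0.1], "claw": -1}, {"travel": [0.86, -1, 0], "angular": [0, 0, 0], "claw": -1}, {"travel": [0, 0, 0], "angular": [0, 0, 0], "claw": -1}]}}

```text
time_s: 2.9
tcp_pos: [0.5494, 0.2271, 0.2534]
eef_rot: [0.041, 0.999, -0.001, 0.001]
ft_force: [-0.6, 0.2, -0.2]
grip_width: 0.0854
gripper_force: 0.0
```

```bash
python3 - <<'E'
from h import *
from scipy.spatial.transform import Rotation as R
s=bot.read_state(); c=cam('wrist'); a=snap('wrist','pics/w1.png')
print(s['tcp_pos'],R.from_quat(s['eef_rot']).as_matrix().round(4).tolist(),s['ft_force'],s['time_s'])
print('cam',-c[1].T@c[2],c[1].round(3).tolist(), proj(c,[.5646,.2156,.045]))
for k in ['rack_row','rack_end']:
    print(k,[(d['centre'],d['score'],ray(c,d['centre'],.045 if k=='rack_row' else .056)) for d in bot.pinpoint(k,'wrist')[:2]])
E
```

```text
[0.54944673 0.22711725 0.2533733 ] [[-0.9967, 0.0814, 0.0022], [0.0814, 0.9967, -0.0026], [-0.0024, -0.0025, -1.0]] [-0.63340896  0.23442097 -0.20530267] 2.9
cam [0.48320816 0.23254785 0.37348824] [[0.081, 0.997, -0.002], [0.962, -0.078, 0.261], [0.26, -0.023, -0.965]] (np.float64(210.39094967252498), np.float64(268.837774847837))
rack_row []
rack_end [([211.9, 115.3], 0.63, array([0.55119526, 0.06586246, 0.056     ]))]
```

View pics/w1.png

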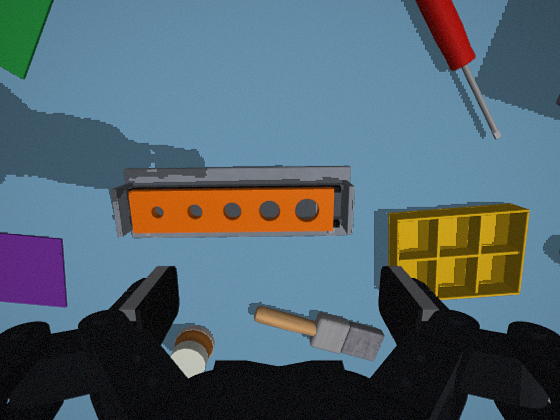

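The wrist view shows the five holes at columns 158, 195, 232, 269 and 307, row about 211. The fourth hole, for the 20 mm tube, is at (210,269), where my estimate predicted it. I'll refine the hole centres and the rack yaw.

```bash
python3 - <<'E'
from h import *
c=cam('wrist'); T=cv2.imread('pics/w1.png')
m=cv2.inRange(cv2.cvtColor(T,cv2.COLOR_BGR2HSV),(5,180,120),(20,255,255))
cn,h=cv2.findContours(m[180:245,120:345],cv2.RETR_CCOMP,cv2.CHAIN_APPROX_NONE)
P=[]
for k,hh in zip(cn,h[0]):
    if len(k)>15 and hh[3]>=0:
        e=cv2.fitEllipse(k); p=(e[0][1]+180,e[0][0]+120); w=ray(c,p,.045); P.append(w)
        print(np.round(p,1),np.round(e[1],1),w.round(4))
P=np.array(sorted(P,key=lambda p:p[1])); d=P[-1]-P[0]; print('yaw',np.degrees(np.arctan2(-d[0],d[1])),np.linalg.norm(d)/4, np.diff(P[:,1]))
E
```

```text
[211.8 157.3] [12.3 13. ] [0.5536 0.109  0.045 ]
[211.3 194.5] [14.9 15.7] [0.5559 0.1466 0.045 ]
[210.8 231.8] [17.9 18.6] [0.5581 0.1844 0.045 ]
[210.2 269.2] [21.1 21.5] [0.5604 0.2222 0.045 ]
[209.8 306.5] [24.  24.7] [0.5628 0.2599 0.045 ]
yaw -3.5039304947159695 0.037793851084030265 [0.03765826 0.0377381  0.03781558 0.03768086]
```

Request:
{"op": "jog_arm", "data": {"deltas": [{"travel": [-0.2, -1, 0], "angular": [0, 0, 0], "claw": -1}, {"travel": [-0.2, -1, 0], "angular": [0, 0, 0], "claw": -1}, {"travel": [-0.2, -1, 0], "angular": [0, 0, 0], "claw": -1}, {"travel": [-0.2, -1, 0], "angular": [0, 0, 0], "claw": -1}, {"travel": [-0.2, -1, 0], "angular": [0, 0, 0], "claw": -1}]}}

```text
time_s: 3.55
tcp_pos: [0.5256, 0.131, 0.2535]
eef_rot: [0.037, 0.999, 0.0, -0.0]
ft_force: [0.7, 0.1, 0.8]
grip_width: 0.0856
gripper_force: 0.0
```

Request:
{"op": "jog_arm", "data": {"deltas": [{"travel": [-0.2, -1, 0], "angular": [0, 0, 0], "claw": -1}, {"travel": [-0.2, -1, 0], "angular": [0, 0, 0], "claw": -1}, {"travel": [-0.2, -1, 0], "angular": [0, 0, 0], "claw": -1}, {"travel": [-0.2, -1, 0], "angular": [0, 0, 0], "claw": -1}, {"travel": [-0.2, -1, 0], "angular": [0, 0, 0], "claw": -1}]}}

```text
time_s: 4.05
tcp_pos: [0.5057, 0.0311, 0.2535]
eef_rot: [0.037, 0.999, 0.0, -0.0]
ft_force: [0.2, -0.3, 0.3]
grip_width: 0.0853
gripper_force: 0.0
```

Request:
{"op": "jog_arm", "data": {"deltas": [{"travel": [-0.2, -1, 0], "angular": [0, 0, 0], "claw": -1}, {"travel": [-0.2, -1, 0], "angular": [0, 0, 0], "claw": -1}, {"travel": [-0.2, -1, 0], "angular": [0, 0, 0], "claw": -1}, {"travel": [-0.2, -1, 0], "angular": [0, 0, 0], "claw": -1}, {"travel": [-0.2, -1, 0], "angular": [0, 0, 0], "claw": -1}]}}

```text
time_s: 4.55
tcp_pos: [0.4857, -0.0688, 0.2536]
eef_rot: [0.037, 0.999, 0.0, 0.0]
ft_force: [-0.8, -0.4, 0.1]
grip_width: 0.0855
gripper_force: 0.0
```

Request:
{"op": "jog_arm", "data": {"deltas": [{"travel": [-0.2, -1, 0], "angular": [0, 0, 0], "claw": -1}, {"travel": [-0.2, -1, 0], "angular": [0, 0, 0], "claw": -1}, {"travel": [-0.2, -1, 0], "angular": [0, 0, 0], "claw": -1}, {"travel": [-0.2, -1, 0], "angular": [0, 0, 0], "claw": -1}, {"travel": [0, -0.8, 0], "angular": [0, 0, 0], "claw": -1}]}}

```text
time_s: 5.05
tcp_pos: [0.4692, -0.1652, 0.2535]
eef_rot: [0.038, 0.999, -0.0, -0.0]
ft_force: [0.0, -0.5, -0.4]
grip_width: 0.0853
gripper_force: 0.0
```

Request:
{"op": "jog_arm", "data": {"deltas": [{"travel": [0, 0, 0], "angular": [0, 0, 0], "claw": -1}]}}

```text
time_s: 5.15
tcp_pos: [0.4697, -0.1664, 0.2535]
eef_rot: [0.039, 0.999, -0.001, 0.0]
ft_force: [-0.5, -0.4, 0.2]
grip_width: 0.0856
gripper_force: 0.0
```

```bash
python3 - <<'E'
from h import *
s=bot.read_state(); c=cam('wrist'); a=snap('wrist','pics/w2.png')
print(s['tcp_pos'],s['eef_rot'],s['ft_force'],s['time_s'])
for k in ['nozzle20_mid','nozzle17_mid','nozzle14_mid']:
    print(k,[(d['centre'],round(d['score'],2),ray(c,d['centre'],.036)) for d in bot.pinpoint(k,'wrist')[:2]])
E
```

```text
[ 0.46969447 -0.16639263  0.25354054] [ 3.92026484e-02  9.99231092e-01 -6.02935576e-04  1.20839041e-04] [-0.4589987  -0.41699222  0.17795919] 5.15
nozzle20_mid [([190.2, 255.9], 0.92, array([ 0.46440473, -0.18945338,  0.036     ]))]
nozzle17_mid [([370.2, 246.6], 0.51, array([ 0.68037143, -0.22136161,  0.036     ]))]
nozzle14_mid [([365.3, 162.1], 0.69, array([ 0.66571261, -0.32075714,  0.036     ]))]
```

View pics/w2.png

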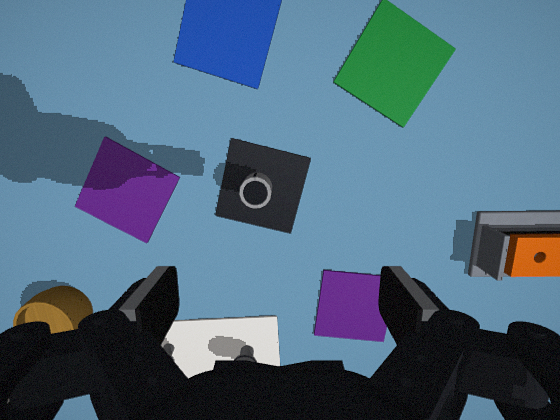

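The wrist view shows the nozzle on the dark pad, with its rim ring at (192,255). nozzle20 scores 0.92, and the tile nozzles are seen as the 17 and 14. I'll fit the rim.

```bash
python3 - <<'E'
from h import *
c=cam('wrist'); g=cv2.imread('pics/w2.png',0)
m=(g[165:220,230:282]>125).astype(np.uint8)
cn,_=cv2.findContours(m,cv2.RETR_EXTERNAL,cv2.CHAIN_APPROX_NONE); k=max(cn,key=len); e=cv2.fitEllipse(k)
p=(e[0][1]+165,e[0][0]+230); print(p,e[1],ray(c,p,.068), 'expected diam px',30e-3*c[0][0,0]/(c[1]@[.465,-.19,.068]+c[2])[2])
print('mid proj for that axis',proj(c,np.r_[ray(c,p,.068)[:2],.036]))
E
```

```text
(192.3614444732666, 254.91010093688965) (29.740182876586914, 30.479745864868164) [ 0.46143503 -0.18394653  0.068     ] expected diam px 32.20117816998986
mid proj for that axis (np.float64(186.4376771282207), np.float64(256.9912364229902))
```

The camera pose drifted between the picture and the `camera_info` call, because the arm was still settling. I'll measure again now that it's still, reading the pose together with the picture.

```bash
cat >> h.py <<'E'
def rim(c,a,p0,z):
    g=cv2.cvtColor(a,cv2.COLOR_RGB2GRAY); r,q=int(p0[0])-27,int(p0[1])-27
    cn,_=cv2.findContours((g[r:r+54,q:q+54]>125).astype(np.uint8),cv2.RETR_EXTERNAL,cv2.CHAIN_APPROX_NONE)
    e=cv2.fitEllipse(max(cn,key=len)); p=(e[0][1]+r,e[0][0]+q); return p,e[1],ray(c,p,z)
E
python3 - <<'E'
from h import *
s=bot.read_state(); c=cam('wrist'); a=snap('wrist','pics/w3.png'); s2=bot.read_state()
print(s['tcp_pos'],s2['tcp_pos'],s['eef_rot'],s2['time_s'],np.abs(s['dq']).max())
print(rim(c,a,proj(c,[.463,-.187,.068]),.068))
for d in bot.pinpoint('nozzle20_mid','wrist')[:1]: print(d['centre'],ray(c,d['centre'],.036))
print(-c[1].T@c[2], cam('top')[2])
E
```

```text
[ 0.47048639 -0.16282885  0.2533549 ] [ 0.47053811 -0.16284436  0.25335043] [ 3.65130926e-02  9.99333090e-01  4.10171606e-04 -3.57967101e-05] 5.4 0.00475382509080947
((191.6850128173828, 250.5704002380371), (29.723220825195312, 30.605573654174805), array([ 0.46050493, -0.18790476,  0.068     ]))
[188.5, 254.1] [ 0.46334248 -0.18708595  0.036     ]
[ 0.40448102 -0.15836349  0.37363712] [-6.07707637e-04  5.49880090e-01  1.42701869e+00]
```

Request:
{"op": "jog_arm", "data": {"deltas": [{"travel": [-0.2, -0.5, -1], "claw": -1}, {"travel": [-0.2, -0.5, -1], "claw": -1}, {"travel": [0, -0.25, -1], "claw": -1}, {"travel": [0, 0, -1], "claw": -1}, {"travel": [0, 0, -1], "claw": -1}]}}

```text
schema error: expected keys angular, travel, claw
```

Request:
{"op": "jog_arm", "data": {"deltas": [{"travel": [0, 0, -1], "claw": -1}, {"travel": [0, 0, -0.6], "claw": -1}, {"travel": [0, 0, 0], "claw": -1}, {"travel": [0, 0, 0], "claw": -1}, {"travel": [0, 0, 0], "claw": -1}]}}

```text
schema error: expected keys angular, travel, claw
```

```bash
python3 - <<'E'
from h import *
s=bot.read_state(); c=cam('wrist'); a=snap('wrist','pics/w4.png')
print(s['tcp_pos'],s['eef_rot'],s['time_s'],np.abs(s['dq']).max())
print(proj(c,[.462,-.1875,.068]))
for d in bot.pinpoint('nozzle20_mid','wrist')[:1]: print(d['centre'],ray(c,d['centre'],.036))
m=bot.regions_of('nozzle20','wrist')
if m: k=m[0]['mask']; r,q=np.nonzero(k); print(r.min(),r.max(),q.min(),q.max(),k.sum(),'lateral at z.068 edges',ray(c,((r.min()+r.max())/2,(q.min()+q.max())/2),.068))
E
```

```text
[ 0.47061422 -0.1629979   0.25335394] [3.64109236e-02 9.99336868e-01 2.62873523e-04 3.30453551e-07] 5.45 0.004716378608265476
(np.float64(193.08119022789577), np.float64(251.38337839123537))
[186.6, 253.7] [ 0.46148565 -0.18754634  0.036     ]
345 360 231 250 199 lateral at z.068 edges [ 0.63248584 -0.21513829  0.068     ]
```

View pics/w4.png

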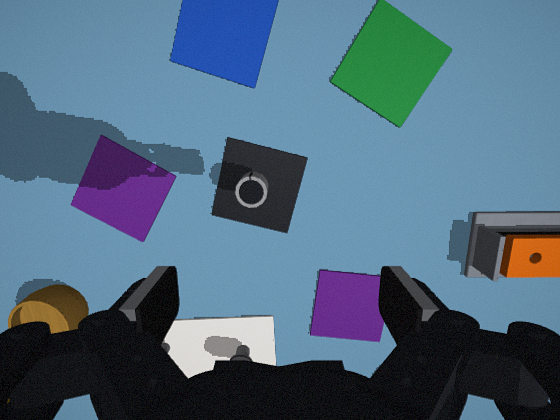

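Both moves were refused because every row needs an `angular` key, so the view is unchanged with the rim at (190,251). I'll resend them.

Request:
{"op": "jog_arm", "data": {"deltas": [{"travel": [-0.2, -0.5, -1], "angular": [0, 0, 0], "claw": -1}, {"travel": [-0.2, -0.5, -1], "angular": [0, 0, 0], "claw": -1}, {"travel": [0, -0.25, -1], "angular": [0, 0, 0], "claw": -1}, {"travel": [0, 0, -1], "angular": [0, 0, 0], "claw": -1}, {"travel": [0, 0, -1], "angular": [0, 0, 0], "claw": -1}]}}

```text
time_s: 6.1
tcp_pos: [0.4626, -0.1893, 0.1526]
eef_rot: [0.037, 0.999, -0.0, 0.0]
ft_force: [-0.1, -0.4, 0.2]
grip_width: 0.0855
gripper_force: 0.0
```

Request:
{"op": "jog_arm", "data": {"deltas": [{"travel": [0, 0, -1], "angular": [0, 0, 0], "claw": -1}, {"travel": [0, 0, -0.6], "angular": [0, 0, 0], "claw": -1}, {"travel": [0, 0, 0], "angular": [0, 0, 0], "claw": -1}, {"travel": [0, 0, 0], "angular": [0, 0, 0], "claw": -1}, {"travel": [0, 0, 0], "angular": [0, 0, 0], "claw": -1}]}}

```text
time_s: 6.6
tcp_pos: [0.4632, -0.1895, 0.1222]
eef_rot: [0.037, 0.999, -0.0, 0.001]
ft_force: [0.6, 0.2, -0.1]
grip_width: 0.0854
gripper_force: 0.0
```

```bash
python3 - <<'E'
from h import *
s=bot.read_state(); c=cam('wrist'); a=snap('wrist','pics/w5.png')
print(s['tcp_pos'],s['eef_rot'],s['time_s'],np.abs(s['dq']).max())
print(proj(c,[.462,-.1875,.068]))
for d in bot.pinpoint('nozzle20_mid','wrist')[:1]: print(d['centre'],ray(c,d['centre'],.036))
E
```

```text
[ 0.4631627  -0.18946553  0.12219099] [ 3.73798635e-02  9.99300740e-01 -2.77886617e-04  8.36677811e-04] 6.6 0.005972166323030032
(np.float64(247.8892075862093), np.float64(282.05079078417384))
[232.9, 281.6] [ 0.46362078 -0.1875645   0.036     ]
```

View pics/w5.png

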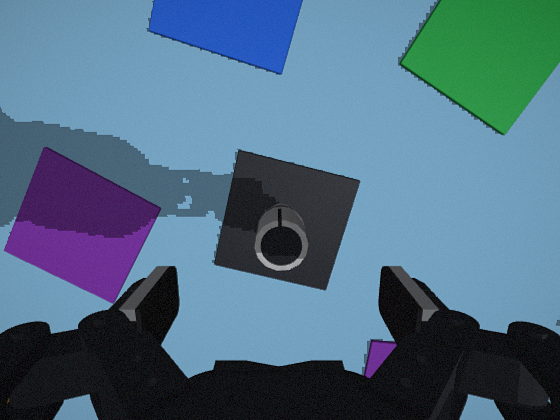

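The rim is at (245,281) against a predicted (248,282), so the axis is near (0.461, -0.188). I'll descend and grip.

Request:
{"op": "jog_arm", "data": {"deltas": [{"travel": [-0.08, 0.08, -1], "angular": [0, 0, 0], "claw": -1}, {"travel": [0, 0, -1], "angular": [0, 0, 0], "claw": -1}, {"travel": [0, 0, -1], "angular": [0, 0, 0], "claw": -1}, {"travel": [0, 0, -0.25], "angular": [0, 0, 0], "claw": -1}, {"travel": [0, 0, 0], "angular": [0, 0, 0], "claw": -0.5}]}}

```text
time_s: 7.2
tcp_pos: [0.4607, -0.1876, 0.0562]
eef_rot: [0.037, 0.999, 0.0, -0.0]
ft_force: [0.6, -0.1, 0.5]
grip_width: 0.073
gripper_force: 0.0
```

Request:
{"op": "jog_arm", "data": {"deltas": [{"travel": [0, 0, 0], "angular": [0, 0, 0], "claw": 0}, {"travel": [0, 0, 0], "angular": [0, 0, 0], "claw": 0.2}, {"travel": [0, 0, 0], "angular": [0, 0, 0], "claw": 0.5}, {"travel": [0, 0, 0], "angular": [0, 0, 0], "claw": 1}, {"travel": [0, 0, 0], "angular": [0, 0, 0], "claw": 1}]}}

```text
time_s: 7.7
tcp_pos: [0.4614, -0.1879, 0.0573]
eef_rot: [0.037, 0.999, -0.0, 0.001]
ft_force: [-0.6, -0.3, 5.0]
grip_width: 0.0285
gripper_force: 58.7
```

Request:
{"op": "jog_arm", "data": {"deltas": [{"travel": [0, 0, 0], "angular": [0, 0, 0], "claw": 1}, {"travel": [0, 0, 0], "angular": [0, 0, 0], "claw": 1}]}}

```text
time_s: 7.9
tcp_pos: [0.4615, -0.1879, 0.0574]
eef_rot: [0.037, 0.999, -0.0, 0.001]
ft_force: [-1.2, -0.4, 6.2]
grip_width: 0.0283
gripper_force: 58.7
```

Gripped, with width 28.4 mm on the 30 mm collar. I'll lift and move to the rack, stopping where the camera can see the hole past the nozzle.

Request:
{"op": "jog_arm", "data": {"deltas": [{"travel": [0, 0, 0.5], "angular": [0, 0, 0], "claw": 1}, {"travel": [0, 0, 1], "angular": [0, 0, 0], "claw": 1}, {"travel": [0, 0, 1], "angular": [0, 0, 0], "claw": 1}, {"travel": [0, 0.5, 1], "angular": [0, 0, 0], "claw": 1}, {"travel": [0.3, 1, 1], "angular": [0, 0, 0], "claw": 1}]}}

```text
time_s: 8.4
tcp_pos: [0.4659, -0.159, 0.1478]
eef_rot: [0.039, 0.999, -0.001, -0.0]
ft_force: [0.7, -1.0, -1.9]
grip_width: 0.0284
gripper_force: 59.2
```

Request:
{"op": "jog_arm", "data": {"deltas": [{"travel": [0.4, 1, 1], "angular": [0, 0, 0], "claw": 1}, {"travel": [0.4, 1, 1], "angular": [0, 0, 0], "claw": 1}, {"travel": [0.4, 1, 0.5], "angular": [0, 0, 0], "claw": 1}, {"travel": [0.4, 1, 0], "angular": [0, 0, 0], "claw": 1}, {"travel": [0.4, 1, 0], "angular": [0, 0, 0], "claw": 1}]}}

```text
time_s: 8.9
tcp_pos: [0.5072, -0.0567, 0.1977]
eef_rot: [0.037, 0.999, 0.0, 0.001]
ft_force: [-0.2, -0.2, -0.7]
grip_width: 0.0288
gripper_force: 59.2
```

Request:
{"op": "jog_arm", "data": {"deltas": [{"travel": [0.4, 1, 0], "angular": [0, 0, 0], "claw": 1}, {"travel": [0.4, 1, 0], "angular": [0, 0, 0], "claw": 1}, {"travel": [0.4, 1, 0], "angular": [0, 0, 0], "claw": 1}, {"travel": [0.4, 1, 0], "angular": [0, 0, 0], "claw": 1}, {"travel": [0.4, 1, 0], "angular": [0, 0, 0], "claw": 1}]}}

```text
time_s: 9.4
tcp_pos: [0.5468, 0.0432, 0.1971]
eef_rot: [0.037, 0.999, 0.0, 0.0]
ft_force: [0.3, 0.1, -1.5]
grip_width: 0.0286
gripper_force: 59.2
```

Request:
{"op": "jog_arm", "data": {"deltas": [{"travel": [0.4, 1, 0], "angular": [0, 0, 0], "claw": 1}, {"travel": [0.4, 1, 0], "angular": [0, 0, 0], "claw": 1}, {"travel": [0.4, 1, 0], "angular": [0, 0, 0], "claw": 1}, {"travel": [0.4, 1, 0], "angular": [0, 0, 0], "claw": 1}, {"travel": [0.4, 1, 0], "angular": [0, 0, 0], "claw": 1}]}}

```text
time_s: 9.9
tcp_pos: [0.5867, 0.1431, 0.197]
eef_rot: [0.037, 0.999, 0.0, -0.0]
ft_force: [0.4, 1.0, -1.1]
grip_width: 0.0287
gripper_force: 59.2
```

Request:
{"op": "jog_arm", "data": {"deltas": [{"travel": [0.2, 1, 0], "angular": [0, 0, 0], "claw": 1}, {"travel": [0.2, 1, 0], "angular": [0, 0, 0], "claw": 1}, {"travel": [0, 0, 0], "angular": [0, 0, 0], "claw": 1}, {"travel": [0, 0, 0], "angular": [0, 0, 0], "claw": 1}, {"travel": [0, 0, 0], "angular": [0, 0, 0], "claw": 1}]}}

```text
time_s: 10.4
tcp_pos: [0.5947, 0.1809, 0.1964]
eef_rot: [0.038, 0.999, -0.001, -0.0]
ft_force: [-0.3, -0.3, -1.4]
grip_width: 0.0287
gripper_force: 59.3
```

```bash
python3 - <<'E'
from h import *
s=bot.read_state(); c=cam('wrist'); a=snap('wrist','pics/w6.png')
print(s['tcp_pos'],s['eef_rot'],s['ft_force'],s['grip_width'],s['time_s'],np.abs(s['dq']).max())
m=cv2.inRange(cv2.cvtColor(a,cv2.COLOR_RGB2HSV),(5,180,120),(20,255,255))
cn,h=cv2.findContours(m,cv2.RETR_CCOMP,cv2.CHAIN_APPROX_NONE)
for k,hh in zip(cn,h[0]):
    if len(k)>25 and hh[3]>=0:
        e=cv2.fitEllipse(k); p=(e[0][1],e[0][0]); print(np.round(p,1),np.round(e[1],1),ray(c,p,.045).round(4))
E
```

```text
[0.59468226 0.18087114 0.19641   ] [ 3.80923654e-02  9.99274000e-01 -6.37544500e-04 -1.94197814e-04] [-0.32290918 -0.28581499 -1.39378719] 0.028718229282900735 10.4 0.0076970427496208605
[170.9 178.6] [15.7 16.9] [0.5569 0.1022 0.045 ]
[170.3 226.3] [17.2 19.5] [0.5594 0.1409 0.045 ]
[169.7 272.2] [22.5 22.9] [0.5617 0.178  0.045 ]
[169.5 318.5] [26.2 27.1] [0.5644 0.2155 0.045 ]
[169.2 365.1] [29.4 31.4] [0.567  0.2532 0.045 ]
```

View pics/w6.png

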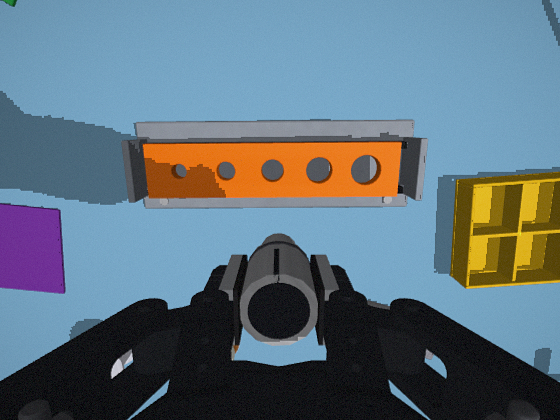

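The view shows the hole plate with the 20 mm hole at (169.5,318.5), giving (0.5644, 0.2155), which matches the two earlier estimates. The held nozzle's rim is centred near (308,279). I'll check its offset in the grip.

```bash
python3 - <<'E'
from h import *
c=cam('wrist'); s=bot.read_state(); t=np.array(s['tcp_pos']); print(t, s['time_s'])
a=cv2.imread('pics/w6.png',0)
th=np.linspace(0,2*np.pi,60)
for dx in (-.002,0,.002):
    p=t+[dx,0,.0106]; q=np.array([proj(c,p+.015*np.array([np.cos(u),np.sin(u),0])) for u in th])
    f=t+[dx,0,-.0534]; q2=np.array([proj(c,f+.0092*np.array([np.cos(u),np.sin(u),0])) for u in th])
    print(dx,'rim rows',q[:,0].min().round(1),q[:,0].max().round(1),'cols',q[:,1].min().round(1),q[:,1].max().round(1),'foot top row',q2[:,0].min().round(1),'cols',q2[:,1].min().round(1),q2[:,1].max().round(1))
print('col278',a[225:245,278].tolist()); print('bottom col290',a[325:350,282].tolist())
print('row240',a[240,255:302].tolist()); print('row310',a[310,232:250].tolist(),a[310,310:330].tolist())
E
```

```text
[0.59479614 0.18074998 0.1964066 ] 10.45
-0.002 rim rows 270.3 343.6 cols 237.5 319.3 foot top row 231.5 cols 261.8 295.2
0 rim rows 275.5 348.2 cols 238.1 319.6 foot top row 235.0 cols 262.1 295.4
0.002 rim rows 280.6 352.7 cols 238.7 319.8 foot top row 238.4 cols 262.5 295.6
col278 [160, 160, 159, 160, 160, 157, 160, 154, 107, 66, 69, 76, 71, 74, 74, 71, 35, 28, 43, 58]
bottom col290 [13, 15, 22, 21, 8, 25, 18, 14, 20, 22, 22, 7, 16, 41, 94, 116, 166, 165, 165, 165, 159, 154, 156, 154, 157]
row240 [159, 158, 156, 157, 157, 160, 162, 161, 155, 107, 70, 73, 77, 71, 81, 77, 80, 76, 72, 76, 68, 68, 72, 71, 71, 70, 73, 75, 72, 75, 70, 72, 63, 66, 68, 63, 59, 86, 121, 153, 162, 159, 160, 157, 158, 161, 160]
row310 [11, 18, 30, 20, 33, 28, 12, 20, 89, 106, 101, 105, 105, 105, 105, 88, 20, 23] [92, 109, 104, 106, 107, 106, 106, 83, 5, 23, 22, 20, 28, 27, 14, 28, 18, 15, 23, 22]
```

The foot sits about 1.2 mm towards -x of the TCP, and the apparent tube width fits 20 mm. Target TCP is about (0.5656, 0.2157), stopping with the foot 10 mm above the plate.

Request:
{"op": "jog_arm", "data": {"deltas": [{"travel": [-0.73, 0.87, 0], "angular": [0, 0, 0], "claw": 1}, {"travel": [-0.73, 0.88, -0.3], "angular": [0, 0, 0], "claw": 1}, {"travel": [0, 0, -1], "angular": [0, 0, 0], "claw": 1}, {"travel": [0, 0, -1], "angular": [0, 0, 0], "claw": 1}, {"travel": [0, 0, -1], "angular": [0, 0, 0], "claw": 1}]}}

```text
time_s: 10.95
tcp_pos: [0.5658, 0.2164, 0.13]
eef_rot: [0.038, 0.999, -0.0, 0.0]
ft_force: [0.2, -0.2, -1.2]
grip_width: 0.0286
gripper_force: 59.4
```

Request:
{"op": "jog_arm", "data": {"deltas": [{"travel": [0, 0, -0.8], "angular": [0, 0, 0], "claw": 1}, {"travel": [0, 0, -0.2], "angular": [0, 0, 0], "claw": 1}, {"travel": [0, 0, 0], "angular": [0, 0, 0], "claw": 1}, {"travel": [0, 0, 0], "angular": [0, 0, 0], "claw": 1}, {"travel": [0, 0, 0], "angular": [0, 0, 0], "claw": 1}]}}

```text
time_s: 11.45
tcp_pos: [0.5664, 0.2174, 0.1114]
eef_rot: [0.038, 0.999, 0.0, 0.001]
ft_force: [-0.2, -0.7, 0.3]
grip_width: 0.0285
gripper_force: 59.3
```

```bash
python3 - <<'E'
from h import *
s=bot.read_state()
print(s['tcp_pos'],s['eef_rot'],s['ft_force'],s['wrist_torque'],s['time_s'])
E
```

```text
[0.56640555 0.21742996 0.11137593] [3.75492527e-02 9.99294344e-01 3.74172359e-04 8.52966919e-04] [-0.1876593  -0.6801205   0.33308185] [-0.02805155 -0.01528687  0.04725399] 11.45
```

Request:
{"op": "jog_arm", "data": {"deltas": [{"travel": [-0.04, -0.085, -0.25], "angular": [0, 0, 0], "claw": 1}, {"travel": [0, 0, -0.25], "angular": [0, 0, 0], "claw": 1}, {"travel": [0, 0, 0], "angular": [0, 0, 0], "claw": 1}, {"travel": [0, 0, 0], "angular": [0, 0, 0], "claw": 1}]}}

```text
time_s: 11.85
tcp_pos: [0.5647, 0.2156, 0.1001]
eef_rot: [0.037, 0.999, -0.0, -0.0]
ft_force: [0.6, 0.4, -1.8]
grip_width: 0.0284
gripper_force: 59.3
```

Request:
{"op": "jog_arm", "data": {"deltas": [{"travel": [0, 0, -0.1], "angular": [0, 0, 0], "claw": 1}, {"travel": [0, 0, -0.1], "angular": [0, 0, 0], "claw": 1}, {"travel": [0, 0, 0], "angular": [0, 0, 0], "claw": 1}]}}

```text
time_s: 12.15
tcp_pos: [0.5648, 0.2157, 0.096]
eef_rot: [0.037, 0.999, -0.0, -0.0]
ft_force: [-0.0, 0.6, -1.4]
grip_width: 0.0287
gripper_force: 59.3
```

Request:
{"op": "jog_arm", "data": {"deltas": [{"travel": [0, 0, -0.1], "angular": [0, 0, 0], "claw": 1}, {"travel": [0, 0, 0], "angular": [0, 0, 0], "claw": 1}]}}

```text
time_s: 12.35
tcp_pos: [0.5648, 0.2156, 0.0941]
eef_rot: [0.037, 0.999, -0.0, -0.0]
ft_force: [-0.1, 0.8, -1.2]
grip_width: 0.029
gripper_force: 59.3
```

Request:
{"op": "jog_arm", "data": {"deltas": [{"travel": [0, 0, -0.05], "angular": [0, 0, 0], "claw": 1}, {"travel": [0, 0, 0], "angular": [0, 0, 0], "claw": 1}]}}

```text
time_s: 12.55
tcp_pos: [0.5648, 0.2156, 0.0932]
eef_rot: [0.037, 0.999, -0.0, -0.0]
ft_force: [0.2, -0.8, 0.2]
grip_width: 0.0283
gripper_force: 59.3
```

Request:
{"op": "jog_arm", "data": {"deltas": [{"travel": [0, 0, -0.1], "angular": [0, 0, 0], "claw": 1}, {"travel": [0, 0, 0], "angular": [0, 0, 0], "claw": 1}]}}

```text
time_s: 12.75
tcp_pos: [0.5647, 0.2156, 0.0911]
eef_rot: [0.037, 0.999, -0.0, -0.0]
ft_force: [-0.3, -0.4, -1.4]
grip_width: 0.0286
gripper_force: 59.3
```

Request:
{"op": "jog_arm", "data": {"deltas": [{"travel": [0, 0, -0.05], "angular": [0, 0, 0], "claw": 1}, {"travel": [0, 0, 0], "angular": [0, 0, 0], "claw": 1}]}}

```text
time_s: 12.95
tcp_pos: [0.5648, 0.2156, 0.0902]
eef_rot: [0.037, 0.999, -0.0, -0.0]
ft_force: [-0.0, -0.5, -0.8]
grip_width: 0.0285
gripper_force: 59.3
```

The foot is about 8 mm below the plate's top with no push back, so the tube is in the hole. I'll keep lowering.

Request:
{"op": "jog_arm", "data": {"deltas": [{"travel": [0, 0, -0.15], "angular": [0, 0, 0], "claw": 1}, {"travel": [0, 0, -0.1], "angular": [0, 0, 0], "claw": 1}, {"travel": [0, 0, 0], "angular": [0, 0, 0], "claw": 1}]}}

```text
time_s: 13.25
tcp_pos: [0.5648, 0.2156, 0.0849]
eef_rot: [0.037, 0.999, -0.0, -0.0]
ft_force: [0.6, 0.2, -1.2]
grip_width: 0.0286
gripper_force: 59.3
```

Request:
{"op": "jog_arm", "data": {"deltas": [{"travel": [0, 0, -0.15], "angular": [0, 0, 0], "claw": 1}, {"travel": [0, 0, -0.1], "angular": [0, 0, 0], "claw": 1}, {"travel": [0, 0, 0], "angular": [0, 0, 0], "claw": 1}]}}

```text
time_s: 13.55
tcp_pos: [0.5648, 0.2156, 0.08]
eef_rot: [0.037, 0.999, -0.0, -0.0]
ft_force: [0.8, -0.1, -1.6]
grip_width: 0.0288
gripper_force: 59.3
```

Request:
{"op": "jog_arm", "data": {"deltas": [{"travel": [0, 0, -0.1], "angular": [0, 0, 0], "claw": 1}, {"travel": [0, 0, -0.1], "angular": [0, 0, 0], "claw": 1}, {"travel": [0, 0, 0], "angular": [0, 0, 0], "claw": 1}]}}

```text
time_s: 13.85
tcp_pos: [0.5648, 0.2156, 0.076]
eef_rot: [0.037, 0.999, -0.0, -0.0]
ft_force: [-0.5, -0.7, -1.5]
grip_width: 0.0287
gripper_force: 59.3
```

Request:
{"op": "jog_arm", "data": {"deltas": [{"travel": [0, 0, -0.1], "angular": [0, 0, 0], "claw": 1}, {"travel": [0, 0, 0], "angular": [0, 0, 0], "claw": 1}]}}

```text
time_s: 14.05
tcp_pos: [0.5647, 0.2156, 0.0741]
eef_rot: [0.037, 0.999, -0.0, -0.0]
ft_force: [0.3, 0.3, -1.2]
grip_width: 0.0283
gripper_force: 59.3
```

Request:
{"op": "jog_arm", "data": {"deltas": [{"travel": [0, 0, -0.1], "angular": [0, 0, 0], "claw": 1}, {"travel": [0, 0, 0], "angular": [0, 0, 0], "claw": 1}]}}

```text
time_s: 14.25
tcp_pos: [0.565, 0.2157, 0.0722]
eef_rot: [0.037, 0.999, 0.0, 0.0]
ft_force: [-0.4, -0.5, -0.1]
grip_width: 0.0285
gripper_force: 59.3
```

Request:
{"op": "jog_arm", "data": {"deltas": [{"travel": [0, 0, -0.05], "angular": [0, 0, 0], "claw": 1}, {"travel": [0, 0, 0], "angular": [0, 0, 0], "claw": 1}]}}

```text
time_s: 14.45
tcp_pos: [0.565, 0.2157, 0.0715]
eef_rot: [0.037, 0.999, 0.0, 0.0]
ft_force: [-0.5, -0.9, 1.6]
grip_width: 0.0289
gripper_force: 59.3
```

Request:
{"op": "jog_arm", "data": {"deltas": [{"travel": [0, 0, -0.05], "angular": [0, 0, 0], "claw": 1}, {"travel": [0, 0, 0], "angular": [0, 0, 0], "claw": 1}]}}

```text
time_s: 14.65
tcp_pos: [0.5649, 0.2157, 0.0705]
eef_rot: [0.037, 0.999, 0.0, 0.0]
ft_force: [-0.8, -0.1, 3.7]
grip_width: 0.0287
gripper_force: 59.3
```

The collar is seated: the plate gives about 2.5 N/mm from TCP z of 0.072. I'll ease off, let go and retreat straight up.

Request:
{"op": "jog_arm", "data": {"deltas": [{"travel": [0, 0, 0.05], "angular": [0, 0, 0], "claw": 1}, {"travel": [0, 0, 0], "angular": [0, 0, 0], "claw": 1}, {"travel": [0, 0, 0], "angular": [0, 0, 0], "claw": 0}, {"travel": [0, 0, 0], "angular": [0, 0, 0], "claw": -0.4}, {"travel": [0, 0, 0], "angular": [0, 0, 0], "claw": -0.4}]}}

```text
time_s: 15.15
tcp_pos: [0.5648, 0.2156, 0.0711]
eef_rot: [0.037, 0.999, -0.0, -0.0]
ft_force: [-0.1, 0.5, -0.4]
grip_width: 0.0601
gripper_force: 0.0
```

Request:
{"op": "jog_arm", "data": {"deltas": [{"travel": [0, 0, 0], "angular": [0, 0, 0], "claw": -0.4}, {"travel": [0, 0, 0], "angular": [0, 0, 0], "claw": -0.4}, {"travel": [0, 0, 0.3], "angular": [0, 0, 0], "claw": -0.4}, {"travel": [0, 0, 0.7], "angular": [0, 0, 0], "claw": -0.4}, {"travel": [0, 0, 1], "angular": [0, 0, 0], "claw": -0.4}]}}

```text
time_s: 15.65
tcp_pos: [0.5644, 0.2155, 0.1119]
eef_rot: [0.037, 0.999, -0.0, -0.001]
ft_force: [0.3, -0.1, 0.8]
grip_width: 0.0601
gripper_force: 0.0
```

Request:
{"op": "jog_arm", "data": {"deltas": [{"travel": [0, 0, 1], "angular": [0, 0, 0], "claw": -0.4}, {"travel": [0, 0, 1], "angular": [0, 0, 0], "claw": -0.4}, {"travel": [0, 0, 1], "angular": [0, 0, 0], "claw": -0.4}, {"travel": [0, 0, 0], "angular": [0, 0, 0], "claw": -0.4}, {"travel": [0, 0, 0], "angular": [0, 0, 0], "claw": -0.4}]}}

```text
time_s: 16.15
tcp_pos: [0.5651, 0.2158, 0.1723]
eef_rot: [0.037, 0.999, 0.0, 0.001]
ft_force: [0.0, -1.4, 0.0]
grip_width: 0.0598
gripper_force: 0.0
```

```bash
python3 - <<'E'
from h import *
s=bot.read_state(); c=cam('wrist'); a=snap('wrist','pics/w7.png'); b=snap('scene','pics/s7.png')
print(s['tcp_pos'],s['ft_force'],s['time_s'])
for n in('wrist','scene'):
  for d in bot.pinpoint('nozzle20_mid',n)[:2]: print(n,d['centre'],d['score'],ray(cam(n),d['centre'],.051),'expect',proj(cam(n),[.5644,.2157,.051]))
v=np.hstack([cv2.resize(a[150:400,130:430],(400,333)),cv2.resize(b[190:290,290:430],(400,286))[:,:].repeat(1,0) if 0 else cv2.resize(b[190:290,300:420],(400,333))])
cv2.imwrite('pics/v7.png',v[:,:,::-1])
E
```

```text
[0.56512745 0.21577473 0.17229116] [ 0.03992708 -1.39564879  0.02986495] 16.15
wrist [218.1, 278.5] 0.81 [0.5633848  0.21536216 0.051     ] expect (np.float64(219.37960368095202), np.float64(279.05432283061816))
scene [247.6, 381.6] 0.65 [0.57714876 0.21333404 0.051     ] expect (np.float64(243.69657077045417), np.float64(383.9722528692273))
```

View pics/v7.png

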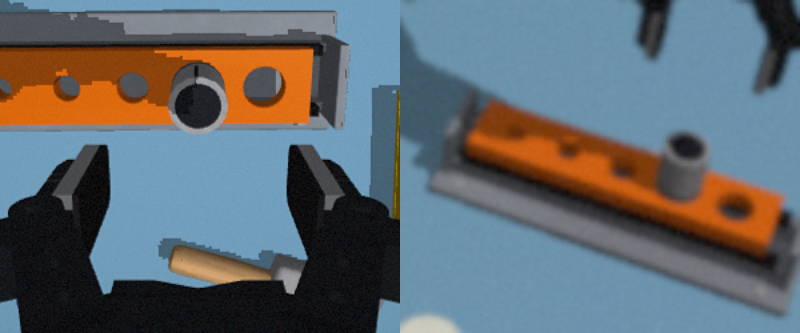

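The nozzle stands upright in the fourth hole with its collar on the plate. The 23 mm hole beside it is still empty, and the gripper is well clear.

```bash
python3 -c "
from cell import bot
print(bot.close_job())"
```

```text
the job is handed in; nothing more can be done
None
```

The job is handed in: the nozzle from the dark pad, which I identified as the 20 mm one, stands upright in the rack's 20 mm hole with its collar on the plate and the gripper clear; it went in at first touch, and the highest contact force read was about 6 N, while gripping it on the pad.

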